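# Shut and latch the pencil box past its spring catch

## Robot

A 6-joint arm with a two-finger parallel gripper is mounted at the origin on the work surface. World frame = base frame: x ahead of the robot, y to its left, z up, the work surface at z = 0. Lengths are in m, angles in rad, forces in N, time in s.
With the tool pointing down it reaches from about 0.375 to 0.9 m from the base axis. Payload 3.1 kg.
Tool frame: the origin (TCP) lies at the very end of the fingers, on their centre line; the grasp point (between the pads) lies robot.grasp_offset behind it (robot.grasp_offset is the distance from the TCP to the grasp point, in m); z points along the fingers, y is the direction in which the jaws open and shut (so a half turn about z gives the same grasp; the last joint's range is limited). The gripper opens to 87 mm and grips with 3 to 60 N. Pads are 19 mm wide; open, the fingers measure 117 mm over their backs; the gripper's body (75 mm by 190 mm) begins 51 mm behind the grasp point.
Start: joints at [-1.464, 0.527, 1.433, -0, 1.181, -0.178], TCP at [0.176, -0.6, 0.223] pointing down, gripper open.
Joint ranges: [-3.08, 3.08], [-0.75, 2.2], [0.22, 2.44], [-1.43, 4.57], [0, 2.65], [-2.85, 2.85]. Speed limits (rad/s): [2.79, 2.79, 3.14, 3.14, 3.14, 3.14].

## Interface

Orientations are given as a unit quaternion [x, y, z, w].
In Python, from rig import robot gives the robot as it stands.
- The arm moves only by the tool drive_tool, never from a script. Its argument "targets" is one flat list of numbers, 6 for each row, row after row: the shift along the tool's x, y, z in cm, then the turn, a rotation vector about the tool's x, y, z in degrees. A call has 1 to 12 rows; each row is the pose to reach, as a shift and turn from the pose commanded when the call began, along the tool's axes at that moment; what a row does not reach only later rows make up. A row lasts 1/12 s, in which the tool goes at most 41.7 mm and 7.16 degrees, less where a joint would pass 70% of its speed; a pose out of reach is approached as far as the arm can. A call with a gripper value outside its range is refused whole. "grip" is the gripper command: -1 is fully open, 1 is shut, values between are in proportion, set as the call begins (left out, the last holds). The fingers move at their own pace and stop on an object; "squeeze" is the grip in N (left out, the last holds). Time passes only in rows, so rows that repeat a pose let the fingers close. It gives the time, the measured TCP pose, the force and the opening at its end, in the units of the state.
- robot.get_obs(): the state, without advancing time (a new reading comes with each control period).
- robot.camera(name): name is "scene" or "top" or "wrist"; returns (picture, depth): 384x512x3 uint8, red, green, blue; 384x512 float32, m along the optical axis (not along the pixel's ray), 0 where there is no reading.
- robot.calibration(name): a dict with "mtx" (3x3 intrinsics, pixels), "R" (3x3) and "t" (3): a world point X has camera coordinates R X + t; the wrist camera has in their place "hand_eye" (4x4, takes a point from camera to tool coordinates, whose origin is the TCP and whose axes are the flange's). Camera axes: x right, y down, z forward; pixel columns grow to the right and rows downward; lengths in m; the calibration is good to about 2 mm. The wrist camera is an equidistant fisheye: a pixel r from the principal point sees the ray r / f radians off the axis. A picture is of the moment at which its call begins: read the wrist's pose just before it. calibration takes no time and is no camera call.
- robot.hand_in(): hands the job in, once; it reports no verdict.
The state is a dict: "time": time; "q": joint angles; "joint_velocities": joint speeds; "joint_torque": joint torques, N m; "position": TCP position; "tool_rot": TCP orientation; "ft_force": force on the tool from outside, world axes, zero at the start; "moment": the same for the moment, N m; "grip_width": finger opening in m.
Only numpy, scipy, OpenCV 4.12 (cv2) and the standard library are available. Lean on these libraries where they do the work, as an engineer would, in place of code of your own. Each camera call takes 0.05 s, during which the arm holds its last target.

## Task

Shut the sliding lid of the pencil box (nothing needs gripping): with a fingertip press the red catch pad down beside the tooth, behind the lid's push bar, and keep it down while you push the bar along past the tooth, until the lid is fully shut. Then let go, so that the tooth springs up behind the bar and locks the lid. Do not lift the lid, and leave the tumbler, bottle and glue stick where they stand.

Things in the scene. Friction and masses are not known exactly. Their poses are not given: they have to be found in the camera images.
- pencil_box: Wooden pencil box, 105 mm (its x) by 220 mm (its y), 64 mm high, fixed to the desk. Origin at the centre of its underside, on the desk; z up. The lid slides along the box's +y to shut, in grooves under the two long rails; an end wall at +y stops it. The spring catch stands along the box's +x side. Nothing fixed is higher than 64 mm.
- lid: The box's loose blue-grey sliding lid, 90 x 204 x 6 mm, 0.13 to 0.25 kg, held in waxed grooves with about 1.5 mm play; a few N slide it. Origin at the centre of its underside, axes as the box's. Its push bar, 12 mm thick along y, crosses over the +x rail and hangs over the catch pad.
- push_bar (a point): Centre of the outer part of the lid's push bar, half-way through its 12 mm (y); push its flat -y face. In the box frame the outer part spans x = 55 to 115 mm, z = 49 to 76 mm; this point is at x = 94, z = 60 mm, and at y = -28 to +2 mm at the start, +37 mm with the lid fully shut against the end wall.
- pad (a point): Point on the top face of the red press pad, moving down with it. In the box frame the pad spans x = 56 to 116, y = -88 to +47 mm, top at z = 46 mm when up; this point is at x = 94, y = -20.5 mm. A finger's free lane beside the tooth is x = 72 to 116 mm. The push bar's underside is 3 mm above the raised pad.
- tooth (a point): Centre of the top of the steel stop tooth on the pad's inner edge, moving down with the pad: 14 mm (x) by 10 mm (y), its top 13 mm above the pad's; x = 63, y = 22 mm in the box frame. Up, it blocks the push bar; the bar clears it with the pad down 10 mm or more. With the lid shut it springs up behind the bar (4 mm slack).
- catch (a joint): How far the catch (pad with tooth) is pressed down, in m: 0 up, 0.016 fully down. A spring pushes it up: about 2 N at the start of the stroke, 4 N at 10 mm, 6 N fully down; it rises by itself when let go.
- tumbler: Loose steel tumbler, 68 mm across and 90 mm high, a bystander; origin at the centre of its foot.
- pump_bottle: Loose cream bottle with a green pump head, 48 mm across and 136 mm high, a bystander; origin at the centre of its foot.
- glue_stick: Loose white glue stick with orange cap, 27 mm across and 90 mm high, standing, a bystander; origin at the centre of its foot.

How it is judged:
By the outcome, as a careful person would: the job done as asked, in the order asked, and still so for the second after the job is handed in, with the robot touching nothing.
It also fails if it takes over 29 s, if anything falls off the work surface, if the arm or the gripper's body presses on something with over 40 N, if the wrist force passes 120 N, or if a joint passes its speed limit or range.

## Working session

There is one attempt and no reset: what is moved stays moved. The work goes in short steps, Python scripts to look and compute and a tool call to move; the robot and the scene stay as the last step left them, time stands still between calls to the robot, and variables do not carry over. Pictures are saved under pics/ and viewed, and the job is handed in when it is done.

Besides the shell and the picture viewer there is one more tool, called by a JSON object that holds its "api" and its "payload". drive_tool: Moves the arm, as the interface text tells. Its arguments: {"type":"object","properties":{"targets":{"type":"array","items":{"type":"number"}},"grip":{"type":"number"},"squeeze":{"type":"number"}},"required":["targets"]}

```bash
ls; mkdir -p pics; python3 - <<'E'
from rig import robot
import cv2,numpy as np
o=robot.get_obs();print(o, robot.grasp_offset)
for n in("scene","top"):
    c,d=robot.camera(n);np.savez(f"/tmp/{n}.npz",c=c,d=d,**{k:np.array(v) for k,v in robot.calibration(n).items()})
    cv2.imwrite(f"pics/{n}1.png",c[:,:,::-1]);print(n,robot.calibration(n))
E
```

```text
pics
{'time': 0.0, 'q': array([-1.46450425e+00,  5.28443310e-01,  1.43393443e+00,  2.59099676e-05,
        1.18135691e+00, -1.78447802e-01]), 'joint_velocities': array([ 0.00043519,  0.00010191, -0.00043247,  0.00247275,  0.00252784,
       -0.00067951]), 'joint_torque': array([-1.31337394e-03, -4.40044248e+01, -1.76594388e+01,  6.30971580e-02,
        5.84039243e-02, -1.62242432e-04]), 'position': array([ 0.17555463, -0.59906979,  0.22157544]), 'tool_rot': array([ 9.89882639e-01,  1.41884509e-01,  5.06028315e-05, -1.06986958e-03]), 'ft_force': array([-0.58492896,  0.3100094 , -1.11976732]), 'moment': array([-0.00164956,  0.03161824, -0.01237093]), 'grip_width': 0.08714806485456676} 0.0187
scene {'mtx': array([[486.00052654,   0.        , 260.15623161],
       [  0.        , 486.00052654, 185.96745155],
       [  0.        ,   0.        ,   1.        ]]), 'R': array([[-0.61810703,  0.78594444, -0.01533066],
       [ 0.65400085,  0.50332369, -0.56475495],
       [-0.43614973, -0.35910528, -0.82511624]]), 't': array([ 0.36257606, -0.36602095,  1.16134888])}
top {'mtx': array([[463.54594754,   0.        , 255.73417687],
       [  0.        , 463.54594754, 190.15511155],
       [  0.        ,   0.        ,   1.        ]]), 'R': array([[ 0.14720022, -0.98910369,  0.00244531],
       [-0.968059  , -0.14457473, -0.20484122],
       [ 0.20296273,  0.02778547, -0.97879216]]), 't': array([-0.06495342,  0.6023232 ,  0.83823645])}
```

View pics/scene1.png

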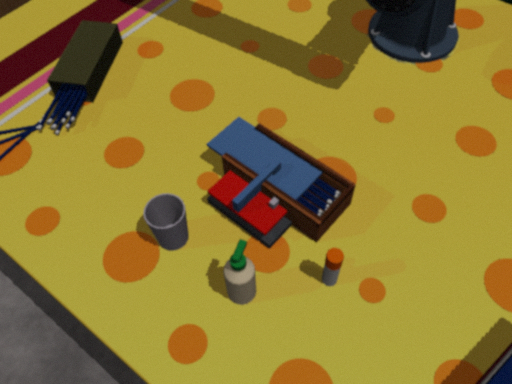

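View pics/top1.png

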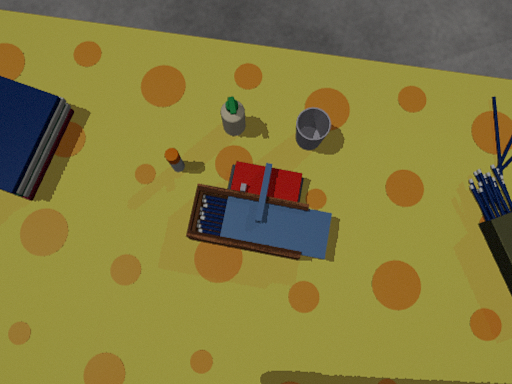

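The scene view shows the red pad at about (245,205), with the bar crossing it and the steel tooth at (273,202). In the top view the pad is at (265,182), the tooth at (243,187), the box rim spans about (190..305, 187..257), and the bystanders stand on the far side.

```bash
cat > h.py <<'E'
import numpy as np,cv2
def load(n):
    z=np.load(f"/tmp/{n}.npz");return z['c'],z['d'],z['mtx'],z['R'],z['t']
def ray(px,K,R,t,z):
    px=np.atleast_2d(px).astype(float);v=np.c_[px,np.ones(len(px))]@np.linalg.inv(K).T@R
    C=-R.T@t; s=(z-C[2])/v[:,2]; return C+s[:,None]*v
def cloud(d,K,R,t):
    v,u=np.nonzero(d>0);z=d[v,u];p=np.c_[u,v,np.ones(len(u))]@np.linalg.inv(K).T*z[:,None];return u,v,(p-t)@R
E
python3 - <<'E'
from h import *
for n in("top","scene"):
    c,d,K,R,t=load(n)
    hsv=cv2.cvtColor(c,cv2.COLOR_RGB2HSV);H,S,V=cv2.split(hsv)
    red=(((H<4)|(H>176))&(S>180)&(V>120)).astype(np.uint8)
    x0,y0,x1,y1=(170,140,350,280) if n=="top" else (190,100,370,260)
    roi=np.zeros_like(red);roi[y0:y1,x0:x1]=1;red&=roi
    ys,xs=np.nonzero(red);P=ray(np.c_[xs,ys],K,R,t,.046)
    r=cv2.minAreaRect((P[:,:2]*1000).astype(np.float32));print(n,"pad",r,len(xs));print(cv2.boxPoints(r))
    blue=((H>100)&(H<118)&(S>80)&(V>90)).astype(np.uint8)&roi
    U,Vv,X=cloud(d,K,R,t);m=red[Vv,U]>0;print("pad z",np.percentile(X[m],[5,50,95],axis=0))
    m=blue[Vv,U]>0;print("blue z",np.percentile(X[m][:,2],[2,25,50,75,98]),m.sum())
    brown=((V<125)&(H<18)&(S>60)).astype(np.uint8)&roi
    m=brown[Vv,U]>0;q=X[m];q=q[(q[:,2]>.058)&(q[:,2]<.07)]
    if len(q):
        r=cv2.minAreaRect((q[:,:2]*1000).astype(np.float32));print("rim",r)
    im=cv2.resize(c[y0:y1,x0:x1,::-1],None,fx=4.2,fy=4.2,interpolation=cv2.INTER_CUBIC);cv2.imwrite(f"pics/{n}z.png",im);print(im.shape)
E
```

```text
top pad ((630.4200439453125, 7.560268402099609), (133.1530303955078, 57.850791931152344), 87.6634521484375) 1429
[[598.8044  -57.78163]
 [656.6071  -60.14016]
 [662.0357   72.90217]
 [604.233    75.2607 ]]
pad z [[ 0.60467765 -0.05401751  0.04333428]
 [ 0.63139099  0.01871265  0.04591116]
 [ 0.65620278  0.06879615  0.04859106]]
blue z [0.05291193 0.05509997 0.05625341 0.05745879 0.07705578] 4492
rim ((551.2200317382812, 62.62488555908203), (293.9444274902344, 134.80726623535156), 78.95214080810547)
(588, 756, 3)
scene pad ((632.6959228515625, 6.846214294433594), (132.73622131347656, 57.94932556152344), 87.53861236572266) 1626
[[600.8977   -58.216316]
 [658.7936   -60.705013]
 [664.49414   71.908745]
 [606.59827   74.397446]]
pad z [[ 0.60735694 -0.05347588  0.0441017 ]
 [ 0.63480216  0.02169737  0.04617541]
 [ 0.65904091  0.06854038  0.04827022]]
blue z [0.05364985 0.05538736 0.05628389 0.0572633  0.0771375 ] 3783
rim ((547.5128784179688, 30.86962127685547), (219.014892578125, 106.39361572265625), 87.71330261230469)
(672, 756, 3)
```

View pics/topz.png

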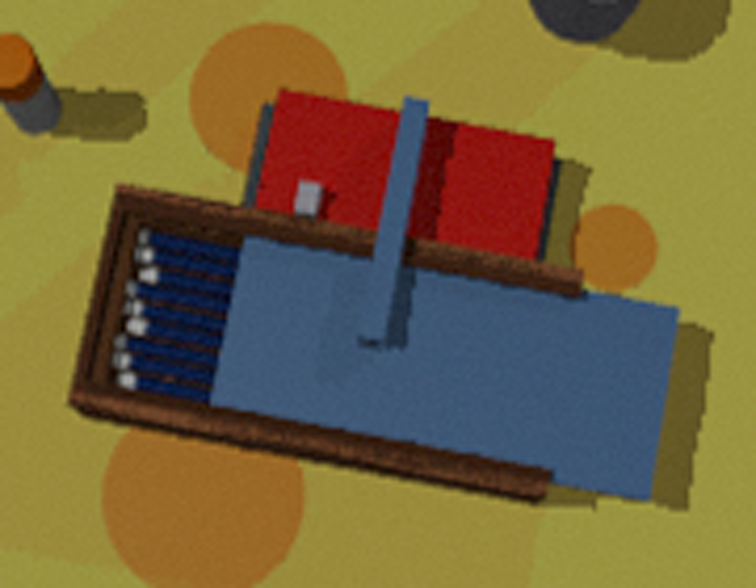

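View pics/scenez.png

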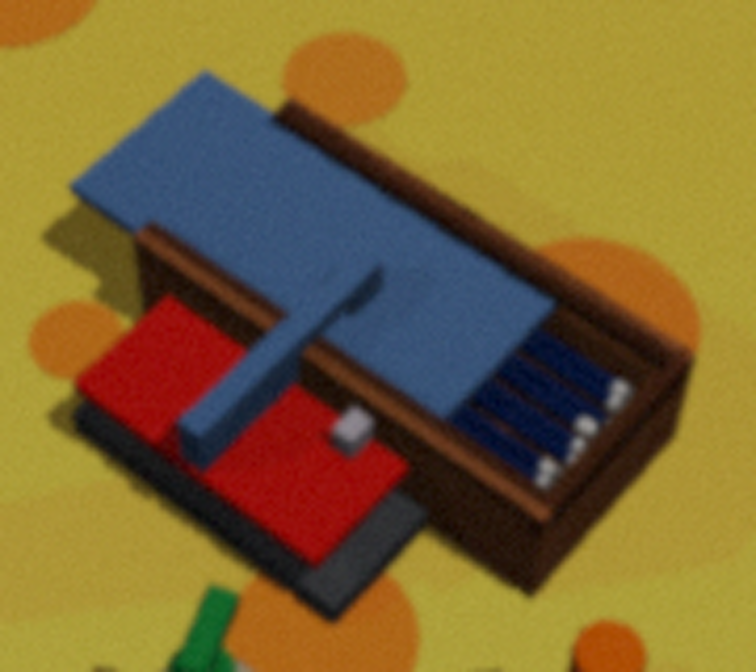

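```bash
cat >> h.py <<'E'
O=np.array([.5466,.0311]);yaw=np.radians(-2.4);B=np.array([[np.cos(yaw),-np.sin(yaw)],[np.sin(yaw),np.cos(yaw)]])
def tobox(P): return (P[:,:2]-O)@B
def toworld(b): return np.atleast_2d(b)@B.T+O
E
python3 - <<'E'
from h import *
for n in("top","scene"):
    c,d,K,R,t=load(n);U,V,X=cloud(d,K,R,t)
    b=tobox(X)*1000;z=X[:,2]*1000
    hsv=cv2.cvtColor(c,cv2.COLOR_RGB2HSV)[V,U]
    m=(hsv[:,0]>95)&(hsv[:,0]<120)&(hsv[:,1]>60)&(z>72)&(z<82)&(b[:,0]>60)&(b[:,0]<118)&(abs(b[:,1])<60)
    print(n,"bar",m.sum(),np.percentile(b[m],[3,25,50,75,97],axis=0).round(1).tolist(),np.median(z[m]))
    # plane cast
    P=ray(np.c_[U[m],V[m]],K,R,t,.076);bb=tobox(P)*1000;print("  cast",bb.min(0),bb.max(0),np.median(bb,0))
    for lo,hi,nm in((200,0,''),):
        m=(z>70)&(b[:,0]>125)&(b[:,0]<330)&(abs(b[:,1])<250)
        k=np.zeros(d.shape,np.uint8);k[V[m],U[m]]=1
        q,l,st,ce=cv2.connectedComponentsWithStats(k)
        for i in range(1,q):
            if st[i,4]>25:
                s=l[V,U]==i;print("  obj",st[i,4],"world",X[s].min(0).round(3),X[s].max(0).round(3),"box",b[s].min(0).round(),b[s].max(0).round())
    m=(X[:,1]<-.25)&(X[:,0]>.3)&(X[:,0]<.9); print("tall right",X[m][:,2].max())
w=toworld([[.094,-.06],[.094,-.02],[.094,.022]]);print(w)
E
```

```text
top bar 151 [[61.7, -24.9], [73.3, -22.5], [86.2, -19.7], [100.0, -16.9], [111.0, -14.6]] 76.3644629518482
  cast [ 60.26733626 -25.2097327 ] [113.04253323 -14.04050462] [ 86.37330264 -19.67971149]
  obj 512 world [0.726 0.07  0.07 ] [0.773 0.117 0.139] box [177.  47.] [224.  94.]
  obj 378 world [ 0.713 -0.1    0.07 ] [ 0.78  -0.033  0.094] box [ 170. -123.] [238. -56.]
tall right 0.05874278560182119
scene bar 200 [[61.8, -25.2], [72.8, -22.1], [88.6, -19.1], [103.1, -16.3], [114.3, -14.2]] 76.12470598451416
  cast [ 59.45342175 -26.00783407] [116.2828304 -12.6161682] [ 88.2727361  -19.15292469]
  obj 693 world [ 0.715 -0.102  0.07 ] [ 0.782 -0.034  0.093] box [ 172. -124.] [240. -57.]
  obj 987 world [0.728 0.069 0.07 ] [0.777 0.116 0.138] box [179.  47.] [228.  93.]
tall right 0.057479789749021924
[[ 0.63800501 -0.03278368]
 [ 0.63968003  0.00718123]
 [ 0.64143881  0.04914439]]
```

The bar centre is at box y≈-19.4 mm, with its -y face at about -25.4 mm. The heights match (pad 46, bar 76 mm) and the bystanders are at box x≥170 mm. Next I work out the approach.

```bash
cat >> h.py <<'E'
from scipy.spatial.transform import Rotation as Rn
def plan(o,bx,by,z):
    R0=Rn.from_quat(o['tool_rot']);w=toworld([[bx,by]])[0]
    dlt=R0.inv().apply(np.r_[w,z]-o['position'])*100
    y=np.r_[B[:,1],0];T=np.c_[np.r_[B[:,0],0],-y,[0,0,-1]]
    print("shift cm",dlt.round(2),"turn",(R0.inv()*Rn.from_matrix(T)).as_rotvec(degrees=True).round(2))
def stat(o):
    p=o['position'];print("t",o['time'],"box",(tobox(p[None])*1000).round(1),"z",p[2].round(4),"F",o['ft_force'].round(2),"q",o['q'].round(2),"w",o['grip_width'])
E
python3 -c "
from h import *
from rig import robot
o=robot.get_obs();stat(o);plan(o,.094,-.054,.14)"
```

```text
t 0.1 box [[-344.3 -645.2]] z 0.2217 F [-0.44 -0.42 -0.1 ] q [-1.46  0.53  1.43  0.    1.18 -0.18] w 0.08688624922387778
shift cm [ 60.48 -41.91   8.27] turn [-0.12 -0.   18.72]
```

{"api": "drive_tool", "payload": {"targets": [3,-2,0,0,0,1,6,-4.2,0.5,0,0,2,9,-6.2,0.5,0,0,3,12,-8.4,1,0,0,4,15,-10.4,1,0,0,5,18,-12.6,1.5,0,0,6,21,-14.6,1.5,0,0,7,24,-16.7,2,0,0,8,27,-18.8,2,0,0,9,30,-20.9,2.5,0,0,10,33,-23,2.5,0,0,11,36,-25,3,0,0,12], "grip": 1, "squeeze": 10}}

```text
time: 1.1
position: [0.4518, -0.2571, 0.1927]
tool_rot: [0.999, 0.037, 0.0, 0.0]
ft_force: [1.3, -1.2, 0.5]
grip_width: 0.0148
```

```bash
python3 -c "
from h import *
from rig import robot
o=robot.get_obs();stat(o);plan(o,.094,-.054,.14)"
```

```text
t 1.1 box [[ -82.7 -291.9]] z 0.1927 F [ 1.3  -1.22  0.46] q [-0.73  0.43  1.73  0.    0.99  0.76] w 0.01481502778968528
shift cm [ 20.31 -21.58   5.27] turn [ 0.01 -0.02  6.66]
```

{"api": "drive_tool", "payload": {"targets": [2,-2.2,0,0,0,1,5,-5.3,0.5,0,0,2,8,-8.5,1,0,0,3,11,-11.7,1.5,0,0,4,14,-15,2,0,0,5,16.5,-17.5,2.5,0,0,6,18.5,-19.5,3,0,0,6.7,19.5,-20.5,3.3,0,0,6.7,20,-21,3.5,0,0,6.7,20,-21,3.5,0,0,6.7,20,-21,3.5,0,0,6.7,20,-21,3.5,0,0,6.7]}}

```text
time: 2.1
position: [0.6335, -0.0358, 0.1576]
tool_rot: [1.0, -0.022, -0.001, 0.0]
ft_force: [-0.1, 0.2, -0.1]
grip_width: 0.0006
```

```bash
python3 -c "
from h import *
from rig import robot
o=robot.get_obs();stat(o);plan(o,.094,-.054,.06)
import cv2
c,d=robot.camera('scene');cv2.imwrite('pics/s2.png',cv2.resize(c[60:310,130:400,::-1],None,fx=2.4,fy=2.4))"
```

```text
t 2.1 box [[ 89.6 -63.2]] z 0.1576 F [-0.14  0.16 -0.15] q [-0.23  0.62  1.47 -0.    1.06  1.38] w 0.0005931193909439407
shift cm [ 0.45 -0.92  9.76] turn [ 0.02  0.06 -0.08]
```

View pics/s2.png

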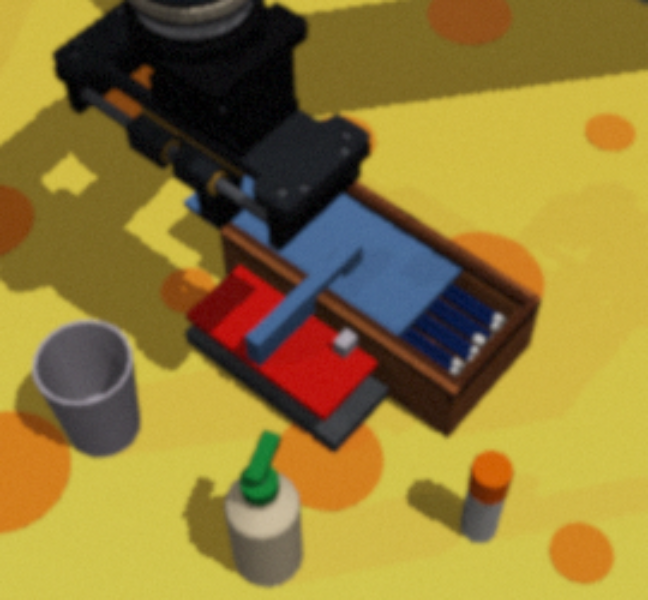

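The picture shows the gripper over the box's rear end with its body lying along the slide. It is clear of the tumbler (85,390) and the bottle (265,520). Now descending.

{"api": "drive_tool", "payload": {"targets": [0.2,-0.4,1.5,0,0,0,0.4,-0.9,4,0,0,0,0.4,-0.9,6.5,0,0,0,0.4,-0.9,8.5,0,0,0,0.4,-0.9,9.5,0,0,0,0.4,-0.9,9.8,0,0,0,0.4,-0.9,9.8,0,0,0,0.4,-0.9,9.8,0,0,0]}}

```text
time: 2.82
position: [0.6396, -0.0262, 0.0607]
tool_rot: [1.0, -0.021, 0.001, 0.0]
ft_force: [0.7, -0.7, -0.3]
grip_width: 0.0005
```

```bash
python3 -c "
from h import *
from rig import robot
o=robot.get_obs();stat(o);plan(o,.094,-.054,.033)
import cv2
c,d=robot.camera('scene');cv2.imwrite('pics/s3.png',cv2.resize(c[60:310,130:400,::-1],None,fx=2.4,fy=2.4))"
```

```text
t 2.8167 box [[ 95.4 -53.3]] z 0.0607 F [ 0.73 -0.71 -0.33] q [-0.22  0.75  1.51 -0.    0.88  1.4 ] w 0.00047346909814568474
shift cm [-0.14  0.07  2.77] turn [ 0.02 -0.11 -0.03]
```

View pics/s3.png

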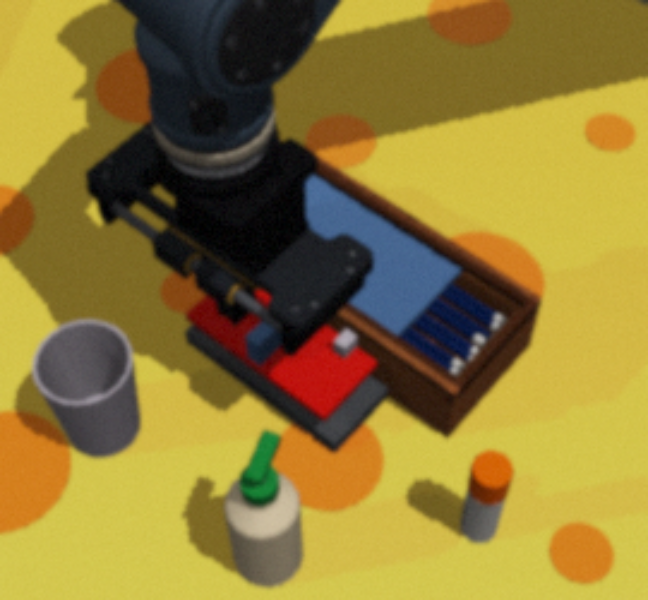

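The tip is behind the bar and above the red pad, and the bar has not moved. Pressing down about 13 mm.

{"api": "drive_tool", "payload": {"targets": [-0.1,0,0.5,0,0,0,-0.1,0,1,0,0,0,-0.1,0,1.3,0,0,0,-0.1,0,1.6,0,0,0,-0.1,0,1.9,0,0,0,-0.1,0,2.2,0,0,0,-0.1,0,2.5,0,0,0,-0.1,0,2.7,0,0,0,-0.1,0,2.7,0,0,0,-0.1,0,2.7,0,0,0]}}

```text
time: 3.7
position: [0.6379, -0.0253, 0.0327]
tool_rot: [1.0, -0.021, -0.0, -0.0]
ft_force: [-1.6, 0.9, 5.5]
grip_width: 0.0004
```

```bash
cat > v.py <<'E'
from h import *
import sys
from rig import robot
o=robot.get_obs();stat(o);plan(o,.094,.016,.033)
c,d=robot.camera('scene');cv2.imwrite(sys.argv[1],cv2.resize(c[100:260,190:370,::-1],None,fx=3.6,fy=3.6))
mtx=robot.calibration('scene');K,R,t=mtx['mtx'],mtx['R'],mtx['t']
hsv=cv2.cvtColor(c,cv2.COLOR_RGB2HSV);U,V,X=cloud(d,K,R,t);h=hsv[V,U];b=tobox(X)*1000
m=((h[:,0]<4)|(h[:,0]>176))&(h[:,1]>150)&(b[:,0]>60)&(b[:,0]<114)&(abs(b[:,1])<85)&(X[:,2]>.015)
print("pad z",np.median(X[m][:,2]),m.sum())
E
python3 v.py pics/s4.png
```

```text
t 3.7 box [[ 93.6 -52.6]] z 0.0327 F [-1.61  0.91  5.52] q [-0.21  0.79  1.52  0.    0.83  1.4 ] w 0.00044805048648564227
shift cm [ 0.05 -6.86 -0.03] turn [-0.    0.01  0.02]
pad z 0.03227181045915908 1040
```

View pics/s4.png

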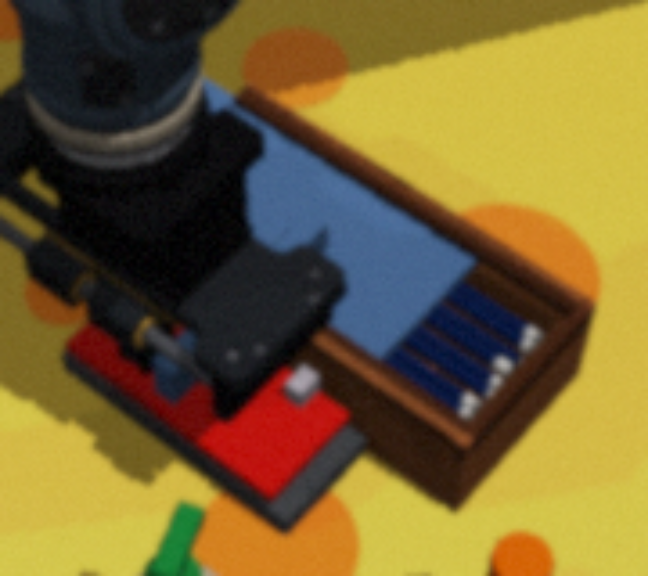

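The pad is about 13.5 mm down (needed ≥10), with 5.5 N of spring force. Now pushing along the slide.

{"api": "drive_tool", "payload": {"targets": [0,-0.4,0,0,0,0,0,-0.8,0,0,0,0,0,-1.2,0,0,0,0,0,-1.6,0,0,0,0,0,-2,0,0,0,0,0,-2.4,0,0,0,0,0,-2.8,0,0,0,0,0,-3.2,0,0,0,0,0,-3.6,0,0,0,0,0,-4,0,0,0,0,0,-4,0,0,0,0]}}

```text
time: 4.67
position: [0.6408, 0.0149, 0.0333]
tool_rot: [1.0, -0.021, 0.001, 0.0]
ft_force: [-0.5, 0.1, 4.9]
grip_width: 0.0005
```

```bash
python3 v.py pics/s5.png
```

```text
t 4.6667 box [[ 94.8 -12.2]] z 0.0333 F [-0.46  0.11  4.89] q [-0.15  0.79  1.52  0.    0.83  1.46] w 0.000527480829556905
shift cm [-0.07 -2.83  0.03] turn [ 0.01 -0.16  0.05]
pad z 0.032765696784651355 600
```

View pics/s5.png

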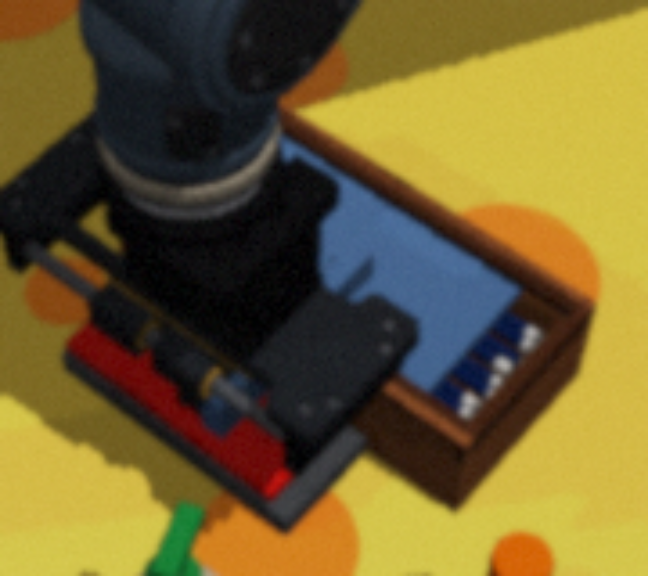

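The lid has moved with the finger and the pad is still down 13 mm. Continuing towards the end wall, more slowly.

{"api": "drive_tool", "payload": {"targets": [0,-0.3,0.05,0,0,0,0,-0.6,0.05,0,0,0,0,-0.9,0.05,0,0,0,0,-1.2,0.05,0,0,0,0,-1.5,0.05,0,0,0,0,-1.8,0.05,0,0,0,0,-2.1,0.05,0,0,0,0,-2.3,0.05,0,0,0,0,-2.5,0.05,0,0,0,0,-2.6,0.05,0,0,0,0,-2.6,0.05,0,0,0]}}

```text
time: 5.63
position: [0.6419, 0.0404, 0.0327]
tool_rot: [1.0, -0.021, 0.001, 0.0]
ft_force: [-0.7, -0.5, 4.4]
grip_width: 0.0002
```

```bash
python3 v.py pics/s6.png
```

```text
t 5.6333 box [[94.8 13.2]] z 0.0327 F [-0.68 -0.49  4.37] q [-0.11  0.79  1.51 -0.    0.83  1.5 ] w 0.0001555600127970983
shift cm [-0.08 -0.28 -0.03] turn [ 0.03 -0.16  0.04]
pad z 0.03239271992751958 673
```

View pics/s6.png

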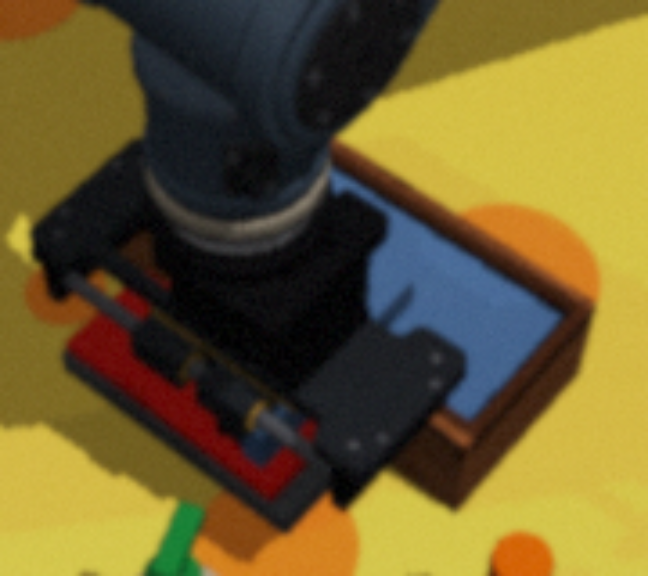

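Nearly shut, with no stop force felt yet. Pushing on in 1 mm steps.

{"api": "drive_tool", "payload": {"targets": [0,-0.1,0,0,0,0,0,-0.2,0,0,0,0,0,-0.3,0,0,0,0,0,-0.3,0,0,0,0,0,-0.3,0,0,0,0]}}

```text
time: 6.1
position: [0.642, 0.0432, 0.0327]
tool_rot: [1.0, -0.021, 0.001, 0.0]
ft_force: [0.3, -0.7, 5.0]
grip_width: 0.0005
```

```bash
python3 v.py pics/s7.png
```

```text
t 6.1 box [[94.8 16.1]] z 0.0327 F [ 0.32 -0.66  5.04] q [-0.11  0.79  1.51 -0.    0.83  1.51] w 0.0004964560319693914
shift cm [-0.08  0.01 -0.03] turn [ 0.03 -0.16  0.02]
pad z 0.03234377753666127 675
```

{"api": "drive_tool", "payload": {"targets": [0,-0.1,0,0,0,0,0,-0.2,0,0,0,0,0,-0.2,0,0,0,0,0,-0.2,0,0,0,0]}}

```text
time: 6.48
position: [0.642, 0.0441, 0.0327]
tool_rot: [1.0, -0.021, 0.001, 0.001]
ft_force: [0.4, -4.0, 4.9]
grip_width: 0.0005
```

```bash
python3 v.py pics/s8.png
```

```text
t 6.4833 box [[94.8 17. ]] z 0.0327 F [ 0.39 -4.04  4.95] q [-0.1   0.8   1.51 -0.    0.83  1.51] w 0.0005361519413727887
shift cm [-0.08  0.1  -0.03] turn [ 0.11 -0.15  0.05]
pad z 0.03231176627786151 701
```

View pics/s8.png

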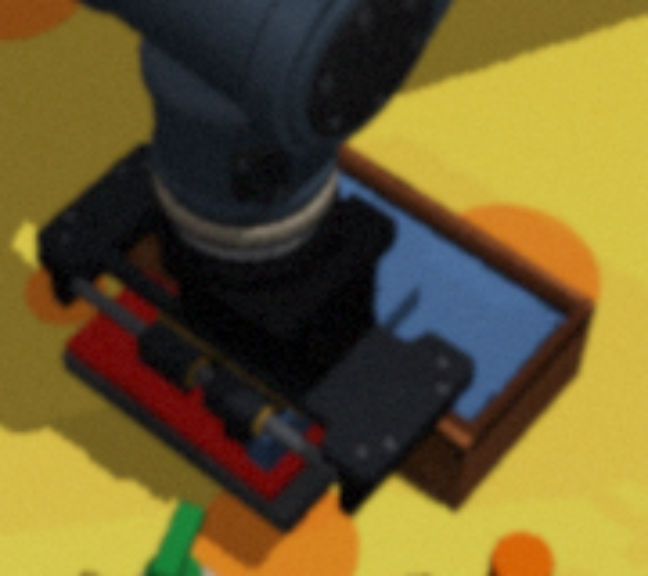

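The force has risen to 4 N and the finger lags its command, so the lid is probably on the end wall. One more small push to confirm.

{"api": "drive_tool", "payload": {"targets": [0,-0.1,0,0,0,0,0,-0.2,0,0,0,0,0,-0.2,0,0,0,0,0,-0.2,0,0,0,0]}}

```text
time: 6.87
position: [0.6421, 0.0443, 0.0328]
tool_rot: [1.0, -0.02, 0.001, 0.002]
ft_force: [-1.5, -8.3, 4.6]
grip_width: 0.0
```

Firm stop: 8.3 N, and the finger moved only 0.2 mm for a 2 mm command. I back off from the bar with the pad still down, then rise.

{"api": "drive_tool", "payload": {"targets": [0,0.3,0,0,0,0,0,0.6,0,0,0,0,0,1.0,0,0,0,0,0,1.2,0,0,0,0,0,1.2,-0.5,0,0,0,0,1.2,-1,0,0,0,0,1.2,-1.5,0,0,0,0,1.2,-2.5,0,0,0,0,1.2,-4,0,0,0,0,1.2,-6,0,0,0,0,1.2,-9,0,0,0,0,1.2,-12,0,0,0]}}

```text
time: 7.87
position: [0.6389, 0.036, 0.1523]
tool_rot: [1.0, -0.021, -0.002, -0.0]
ft_force: [0.2, 0.8, -0.1]
grip_width: 0.0006
```

{"api": "drive_tool", "payload": {"targets": [-2,2,-2,0,0,0,-5,5,-4,0,0,0,-8,8,-5,0,0,0,-11,11,-5,0,0,0,-14,14,-5,0,0,0,-16,17,-5,0,0,0,-18,20,-5,0,0,0,-19,22,-5,0,0,0,-19,22,-5,0,0,0,-19,22,-5,0,0,0,-19,22,-5,0,0,0]}}

```text
time: 8.78
position: [0.4415, -0.1757, 0.2022]
tool_rot: [1.0, -0.021, 0.0, -0.0]
ft_force: [-0.3, -0.0, -0.9]
grip_width: 0.0007
```

```bash
python3 v.py pics/s9.png; python3 - <<'E'
from h import *
from rig import robot
for n in("scene","top"):
    c,d=robot.camera(n);k=robot.calibration(n);K,R,t=k['mtx'],k['R'],k['t']
    cv2.imwrite(f'pics/{n}f.png',c[:,:,::-1]);U,V,X=cloud(d,K,R,t)
    b=tobox(X)*1000;z=X[:,2]*1000;hsv=cv2.cvtColor(c,cv2.COLOR_RGB2HSV)[V,U]
    bl=(hsv[:,0]>95)&(hsv[:,0]<120)&(hsv[:,1]>60)
    m=bl&(z>72)&(z<82)&(b[:,0]>60)&(b[:,0]<118)&(abs(b[:,1])<80)
    if m.sum(): print(n,"bar",m.sum(),np.percentile(b[m],[3,50,97],axis=0).round(1).tolist(),np.median(z[m]))
    m=bl&(abs(b[:,0])<35)&(abs(b[:,1])<100)&(z<70); print("lid z",np.percentile(z[m],[5,50,95]))
    m=(abs(b[:,0]-63)<6)&(abs(b[:,1]-22)<4)&(z>30); print("tooth z",np.median(z[m]) if m.sum() else None,m.sum())
    m=(z>70)&(b[:,0]>125)&(b[:,0]<330)&(abs(b[:,1])<250)
    kk=np.zeros(d.shape,np.uint8);kk[V[m],U[m]]=1
    q,l,st,ce=cv2.connectedComponentsWithStats(kk)
    for i in range(1,q):
        if st[i,4]>25: s=l[V,U]==i;print("  obj",X[s].min(0).round(3),X[s].max(0).round(3))
E
```

```text
t 8.7833 box [[ -96.4 -211.1]] z 0.2022 F [-0.31 -0.04 -0.85] q [-0.61  0.36  1.82  0.    0.96  1.  ] w 0.0006652577247551873
shift cm [ 19.04 -22.69  16.93] turn [-0.04  0.    0.  ]
pad z 0.046093252867444034 1648
scene bar 222 [[62.0, 31.0], [87.5, 37.5], [113.7, 42.9]] 75.89952143529591
lid z [54.22679764 56.18448746 58.29629468]
tooth z 59.23582047325052 21
  obj [ 0.715 -0.103  0.07 ] [ 0.782 -0.034  0.093]
  obj [0.728 0.069 0.07 ] [0.777 0.116 0.139]
top bar 157 [[61.6, 32.3], [86.2, 37.6], [110.1, 43.0]] 75.91295326314781
lid z [53.68399344 56.11586458 58.75831146]
tooth z 58.92018727842554 23
  obj [0.726 0.069 0.07 ] [0.774 0.117 0.139]
  obj [ 0.713 -0.101  0.07 ] [ 0.78  -0.033  0.093]
```

View pics/s9.png

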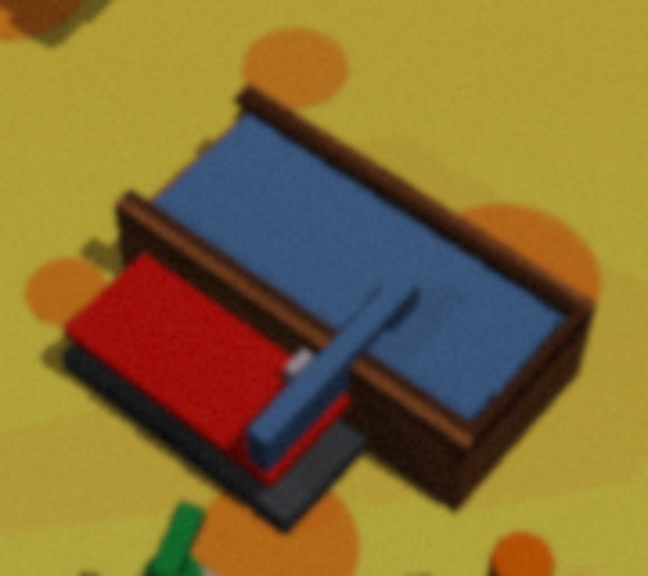

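View pics/topf.png

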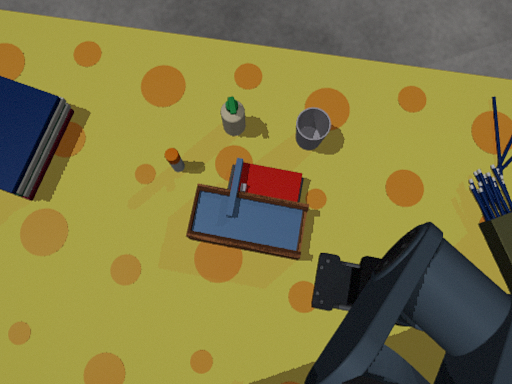

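The close-up shows the lid shut, with the tooth up at (298,362) behind the bar. In the top view the bottle (234,118), tumbler (312,128) and glue stick (174,158) are where they were. Handing in.

```bash
python3 -c "
from rig import robot
print(robot.hand_in())"
```

```text
the job is handed in; nothing more can be done
None
```

The lid is fully shut and locked. I pressed the pad down about 13 mm with the closed fingertips and pushed the bar past the tooth until it met the end wall, at about 8 N. I then backed off the bar with the pad still down and let the catch rise.

My last checks, made just before handing in at about 9 s:
- **Bar:** its centre is at y ≈ 37.5 mm in both fixed cameras (37 mm expected).
- **Catch:** the pad is back up at 46 mm and the tooth top is at 59 mm, behind the bar.
- **Lid:** its top face is at 56 mm, unchanged, so it was not lifted.
- **Bystanders:** the tumbler and bottle are within about 1 mm of where they started. I checked the glue stick only by eye in the top view, where it stands at the same place.
- **Robot:** it stood well clear of everything.

No check failed or disagreed.

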